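# Reload the spring tester and switch it on

### The job

Reload the spring tester: take the copper-coloured spent spring off its rod and put it in the orange tray, then thread every blue spring in front of the tester over a rod of its own, right down onto the deck, twisting it a little whenever its wire tail snags on a rib instead of forcing it. When all are on, take the red-headed safety pin from its black parking block and put it through the hole of the yellow flange until the head rests on the flange, and only then snap the power rocker over to its green (on) side. Leave the calipers, the scraper and the gray hinge part where they lie.

Things in the scene. Friction and masses are not known exactly. Their poses are not given: they have to be found in the camera images.
- spring1_mid (a point): Blue new spring (three or four are present). Stiff compression spring (take as rigid), OD 31, bore 23, height 40 mm, 70 g, upright. Point: its centre, 20 mm above the foot, z along its axis. +x points to the wire's tail: bent inwards at the foot, 3 mm wide and high, to 7.5 mm from the axis; it can snag on a rod's rib. Grip at any yaw.
- spring2_mid (a point): Blue new spring (three or four are present). Stiff compression spring (take as rigid), OD 31, bore 23, height 40 mm, 70 g, upright. Point: its centre, 20 mm above the foot, z along its axis. +x points to the wire's tail: bent inwards at the foot, 3 mm wide and high, to 7.5 mm from the axis; it can snag on a rod's rib. Grip at any yaw.
- spring3_mid (a point): Blue new spring (three or four are present). Stiff compression spring (take as rigid), OD 31, bore 23, height 40 mm, 70 g, upright. Point: its centre, 20 mm above the foot, z along its axis. +x points to the wire's tail: bent inwards at the foot, 3 mm wide and high, to 7.5 mm from the axis; it can snag on a rod's rib. Grip at any yaw.
- spring4_mid (a point): Blue new spring (three or four are present). Stiff compression spring (take as rigid), OD 31, bore 23, height 40 mm, 70 g, upright. Point: its centre, 20 mm above the foot, z along its axis. +x points to the wire's tail: bent inwards at the foot, 3 mm wide and high, to 7.5 mm from the axis; it can snag on a rod's rib. Grip at any yaw.
- spent_mid (a point): Copper-coloured spent spring, at the start down on rod1, tail between ribs. Stiff compression spring (take as rigid), OD 31, bore 23, height 40 mm, 70 g, upright. Point: its centre, 20 mm above the foot, z along its axis. +x points to the wire's tail: bent inwards at the foot, 3 mm wide and high, to 7.5 mm from the axis; it can snag on a rod's rib. Grip at any yaw.
- rod1 (a point): End rod away from the flange, with the spent spring. Foot of a rod: on its axis at deck level, axes as the tester's. The rod is 52 mm tall: 11 mm core, top 7 mm tapered, and three round-topped ribs 4 mm wide, reaching 10 mm from the axis and 38 mm up, at 0, 120 and 240 deg from +x. A spring (1.5 mm to spare all round) passes if its tail lies between ribs; if it snags, twist up to 0.6 rad.
- rod2 (a point): Foot of a rod: on its axis at deck level, axes as the tester's. The rod is 52 mm tall: 11 mm core, top 7 mm tapered, and three round-topped ribs 4 mm wide, reaching 10 mm from the axis and 38 mm up, at 0, 120 and 240 deg from +x. A spring (1.5 mm to spare all round) passes if its tail lies between ribs; if it snags, twist up to 0.6 rad.
- rod3 (a point): Foot of a rod: on its axis at deck level, axes as the tester's. The rod is 52 mm tall: 11 mm core, top 7 mm tapered, and three round-topped ribs 4 mm wide, reaching 10 mm from the axis and 38 mm up, at 0, 120 and 240 deg from +x. A spring (1.5 mm to spare all round) passes if its tail lies between ribs; if it snags, twist up to 0.6 rad.
- rod4 (a point): Foot of a rod: on its axis at deck level, axes as the tester's. The rod is 52 mm tall: 11 mm core, top 7 mm tapered, and three round-topped ribs 4 mm wide, reaching 10 mm from the axis and 38 mm up, at 0, 120 and 240 deg from +x. A spring (1.5 mm to spare all round) passes if its tail lies between ribs; if it snags, twist up to 0.6 rad.
- flange_hole (a point): Centre of the hole's upper mouth in the horizontal yellow flange (56 by 56 mm, 10 mm thick, top 42 mm above the tester's deck, open below), z up. The hole is 13 mm wide with a small chamfer. It lies 100 mm beyond rod4; an upright 10 mm thick stands flush with the flange top along its outer (+y) edge.
- tester: Grey spring tester, fixed: housing 100 mm (x) by 380 mm (y), deck 40 mm above its origin, which is the centre of its underside. Rods and flange stand on its centre line x = 0, rods at y = -155, -90, -25 and 40 mm, flange hole at y = 140 mm.
- pin_head (a point): Safety pin, its head's centre: red cylinder, 25 mm diameter, 34 mm tall; z along the pin, up. Below the head a steel shank of 10 mm diameter and 34 mm length with a 4 mm tapered tip, so the tip lies 51 mm below this point and the head's underside 17 mm below it. 90 g.
- pin_tip (a point): Tip of the pin's shank, on its axis.
- park: Black parking block, fixed, 60 by 60 mm, 40 mm tall, origin at the centre of its underside, with an upright 15 mm hole through its middle; the pin stands in it with its head on the block.
- tray: Orange open tray for spent springs, fixed, 140 by 140 mm, 30 mm tall, walls and floor 4 mm, origin at the centre of its underside.
- pod: White power pod, fixed, 130 mm (x) by 75 mm (y), 45 mm tall, origin at the centre of its underside. On top a black rocker paddle 84 mm long (along the pod's x) and 42 mm wide, its axis along the pod's y, 60 mm above the origin, between two low cheeks 6 mm thick, up to 56 mm high.
- rocker (a joint): Rocker angle: -0.25 rad = off (red half down, green half up, as at the start), +0.25 rad = on (green half down). It snaps to either side from its centre at 0; pushing the raised half down 30 mm from the axis takes about 3 N and about 7.5 mm of travel to the centre, 15 mm to the end.
- rocker_on_end (a point): Green spot on the paddle's upper face, 30 mm from the axis towards the pod's +x; push it down to switch on.
- rocker_off_end (a point): Red spot on the paddle's upper face, 30 mm from the axis towards the pod's -x.
- calipers: Black calipers, 200 mm long, lying flat; bystander.
- scraper: Stainless scraper with red handle, 190 mm long, lying flat; bystander.
- hinge_part: Gray plastic hinge, 50 by 62 by 10 mm, lying flat; bystander.
There are look-alikes about, which are no part of the job. Leave any purple, turquoise or white look-alike of the part that bears spring2_mid alone.

How it is judged (in metres and radians):
On the way, in this order (a step that is already met when the one before it is completed fails the run):
1. the spent spring is in the tray and every new spring is fully down on a rod of its own (x of spent_mid in the frame of tray between -0.07 and 0.07 m and y of spent_mid in the frame of tray between -0.07 and 0.07 m and height (world z) of spent_mid below 0.035 m and angle between each of spring1_mid, spring2_mid, spring3_mid, spring4_mid's own z axis and vertical below 0.12 rad and ((horizontal distance between spring1_mid and rod1 below 0.005 m and z of spring1_mid in the frame of rod1 below 0.024 m) or (horizontal distance between spring1_mid and rod2 below 0.005 m and z of spring1_mid in the frame of rod2 below 0.024 m) or (horizontal distance between spring1_mid and rod3 below 0.005 m and z of spring1_mid in the frame of rod3 below 0.024 m) or (horizontal distance between spring1_mid and rod4 below 0.005 m and z of spring1_mid in the frame of rod4 below 0.024 m)) and ((horizontal distance between spring2_mid and rod1 below 0.005 m and z of spring2_mid in the frame of rod1 below 0.024 m) or (horizontal distance between spring2_mid and rod2 below 0.005 m and z of spring2_mid in the frame of rod2 below 0.024 m) or (horizontal distance between spring2_mid and rod3 below 0.005 m and z of spring2_mid in the frame of rod3 below 0.024 m) or (horizontal distance between spring2_mid and rod4 below 0.005 m and z of spring2_mid in the frame of rod4 below 0.024 m)) and ((horizontal distance between spring3_mid and rod1 below 0.005 m and z of spring3_mid in the frame of rod1 below 0.024 m) or (horizontal distance between spring3_mid and rod2 below 0.005 m and z of spring3_mid in the frame of rod2 below 0.024 m) or (horizontal distance between spring3_mid and rod3 below 0.005 m and z of spring3_mid in the frame of rod3 below 0.024 m) or (horizontal distance between spring3_mid and rod4 below 0.005 m and z of spring3_mid in the frame of rod4 below 0.024 m)) and ((horizontal distance between spring4_mid and rod1 below 0.005 m and z of spring4_mid in the frame of rod1 below 0.024 m) or (horizontal distance between spring4_mid and rod2 below 0.005 m and z of spring4_mid in the frame of rod2 below 0.024 m) or (horizontal distance between spring4_mid and rod3 below 0.005 m and z of spring4_mid in the frame of rod3 below 0.024 m) or (horizontal distance between spring4_mid and rod4 below 0.005 m and z of spring4_mid in the frame of rod4 below 0.024 m))), for 0.2 s.
2. the safety pin is through the flange hole (horizontal distance between pin_tip and flange_hole below 0.005 m and z of pin_tip in the frame of flange_hole below -0.03 m and angle between pin_head's own z axis and vertical below 0.12 rad), for 0.2 s.
3. the rocker is snapped over to on (value of joint rocker above 0.2 rad), for 0.2 s.
At the end, for the whole second after the job is handed in: Spent spring in the tray; each new spring upright (0.12 rad), within 5 mm of a rod axis, foot within 4 mm of the deck; pin upright in the flange hole (axis within 5 mm), tip at least 30 mm below the flange top; rocker beyond +0.2 rad (all of step 1 and all of step 2 and value of joint rocker above 0.2 rad); the robot touches nothing.
It fails at once if a spring is forced onto the tester with more than 100 N (contact force between any of spring1, spring2, spring3, spring4 and tester above 100 N).
It fails at once if the rocker is switched on while the safety pin is not through the flange (value of joint rocker above 0.2 rad and not (horizontal distance between pin_tip and flange_hole below 0.005 m and z of pin_tip in the frame of flange_hole below -0.03 m and angle between pin_head's own z axis and vertical below 0.12 rad)).
It fails at once if a bystander is moved by more than 30 mm (distance of any of calipers, scraper, hinge_part from where it was at the start of the episode above 0.03 m).
Of spring1, spring2, spring3, spring4 only 3 to 4 are there at a start; the rules pass over those that are not, and their reading is None.
At some moment in a run one of spring1, spring2, spring3, spring4 may be knocked a few centimetres aside while the robot is not near it.
It also fails if it takes over 208 s, if anything falls off the work surface, if the arm or the gripper's body presses on something with over 40 N, if the wrist force passes 120 N, or if a joint passes its speed limit or range.

### The arm

A 6-joint arm with a two-finger parallel gripper is mounted at the origin on the work surface. World frame = base frame: x ahead of the robot, y to its left, z up, the work surface at z = 0. Lengths are in mm, angles in rad, forces in N, time in s.
With the tool pointing down it reaches from about 325 to 750 mm from the base axis. Payload 7.6 kg.
Tool frame: the origin (TCP) lies midway between the tips of the shut fingers; the grasp point (between the pads) lies 19 mm behind it; z points along the fingers, y is the line along which they close (so a half turn about z gives the same grasp; the last joint's range is limited). The gripper opens to 85 mm and grips with 20 to 120 N. Pads are 22 mm wide; open, the fingers measure 114 mm over their backs; the gripper's body (76 mm by 85 mm) begins 54 mm behind the grasp point. The pads swing forward as they close: fully open they stand 13 mm farther back than shut.
Start: joints at [1.189, 0.052, 1.401, -0, 1.689, -0.07], TCP at [161.039, 499.712, 231.323] pointing down, gripper open.
Joint ranges: [-2.9, 2.9], [-0.91, 2.17], [0.12, 2.37], [-1.06, 4.2], [0.26, 2.73], [-2.93, 2.93]. Speed limits (rad/s): [2.57, 2.57, 3.01, 3.14, 3.14, 3.14].

### API

Orientations are given as a rotation vector (axis times angle).
In Python, from rig import * gives the robot as it stands.
- The arm moves only by the tool drive_tool, never from a script. Its argument "increments" is one flat list of numbers, 4 for each row, row after row: the shift along the world's x, y, z in cm, then the turn about the world's z in degrees. A call has 1 to 12 rows; each row is the pose to reach, as a shift and turn from the pose commanded when the call began; what a row does not reach only later rows make up. A row lasts 1/8 s, in which the tool goes at most 62.5 mm and 10.7 degrees, less where a joint would pass 70% of its speed; a pose out of reach is approached as far as the arm can. A call with a gripper value outside its range is refused whole. "claw" is the opening, from 0 (shut) to 1 (fully open), set as the call begins (left out, the last holds). The fingers move at their own pace and stop on an object; "newtons" is the grip in N (left out, the last holds). Time passes only in rows, so rows that repeat a pose let the fingers close. It gives the time, the measured TCP pose, the force, the opening and the grip force at its end, in the units of the state.
- read_state(): the state, without advancing time (a new reading comes with each control period).
- grab_frame(name): name is "side" or "top" or "wrist"; returns (picture, depth): 400x640x3 uint8, red, green, blue; 400x640 float32, mm along the optical axis (not along the pixel's ray), 0 where there is no reading.
- get_calibration(name): a dict with "mtx" (3x3 intrinsics, pixels), "dist_coeffs" ([k1, k2, p1, p2, k3] as OpenCV has them; the pictures are not rectified), "eye" and "attitude" of the camera in the world. Camera axes: x right, y down, z forward; pixel columns grow to the right and rows downward; lengths in mm; the calibration is good to about 2 mm. A picture is of the moment at which its call begins: read the wrist's pose just before it. get_calibration takes no time and is no camera call; for the wrist camera it gives the pose at the moment of the call.
- finish_job(): hands the job in; it is judged then, once.
The state is a dict: "time_s": time; "q": joint angles; "joint_velocities": joint speeds; "joint_torque": joint torques, N m; "eef_pos": TCP position; "eef_rot": TCP orientation; "force": force on the tool from outside, world axes, zero at the start; "ft_torque": the same for the moment, N m; "finger_gap": opening from 0.0 (shut) to 1.0 (fully open); "grasp_force": force on a finger pad.
Only numpy, scipy, OpenCV 4.12 (cv2) and the standard library are available. Lean on these libraries where they do the work, as an engineer would, in place of code of your own. Each camera call takes 0.05 s, during which the arm holds its last target. There are 200 camera calls.

## Working session

There is one attempt and no reset: what is moved stays moved. The work goes in short steps, Python scripts to look and compute and a tool call to move; the robot and the scene stay as the last step left them, time stands still between calls to the robot, and variables do not carry over. Pictures are saved under pics/ and viewed, at most 14 in all, crops included, and the job is handed in when it is done.

Besides the shell and the picture viewer there is one more tool, called as name(argument=value, ...) on one line, values as JSON. drive_tool: Moves the arm, as the interface text tells. Its arguments: {"type":"object","properties":{"increments":{"type":"array"},"claw":{"type":"number"},"newtons":{"type":"number"}},"required":["increments"]}

```bash
mkdir -p pics
cat > h.py <<'E'
from rig import *
import numpy as np, cv2
from scipy.spatial.transform import Rotation as R
def cal(n):
    c=get_calibration(n); a=np.array(c["attitude"],float)
    Rm=a if a.shape==(3,3) else (R.from_rotvec(a).as_matrix() if a.size==3 else R.from_quat(a).as_matrix())
    return np.array(c["mtx"],float),np.array(c["dist_coeffs"],float),np.array(c["eye"],float),Rm
def cloud(n,tag):
    K,D,e,Rm=cal(n); im,d=grab_frame(n)
    cv2.imwrite(f"pics/{tag}.png",im[:,:,::-1]); 
    v,u=np.mgrid[0:400,0:640]
    p=cv2.undistortPoints(np.stack([u,v],-1).reshape(-1,1,2).astype(float),K,D).reshape(400,640,2)
    P=np.concatenate([p,np.ones((400,640,1))],-1)*d[...,None]
    W=P@Rm.T+e; W[d<=0]=np.nan
    np.savez(f"pics/{tag}.npz",W=W,im=im); return im,W
E
python3 - <<'E'
from h import *
for n in("top","side"):
    c=get_calibration(n);print(n,c)
    cloud(n,n+"0")
print(read_state())
E
```

```text
top {'mtx': array([[466.60567932,   0.        , 318.77416701],
       [  0.        , 466.60567932, 198.10541715],
       [  0.        ,   0.        ,   1.        ]]), 'dist_coeffs': array([0.00623628, 0.        , 0.        , 0.        , 0.        ]), 'eye': array([ 440.73035481,   -1.70540372, 1382.53300423]), 'attitude': array([-2.18853153,  2.1432965 , -0.14111059])}
side {'mtx': array([[479.17529578,   0.        , 322.9069332 ],
       [  0.        , 479.17529578, 201.83532744],
       [  0.        ,   0.        ,   1.        ]]), 'dist_coeffs': array([-0.10378203,  0.        ,  0.        ,  0.        ,  0.        ]), 'eye': array([  42.50728762, -517.88292016,  860.80682516]), 'attitude': array([-2.22082787,  0.92196235, -0.38565177])}
{'time_s': 0.1, 'q': array([ 1.18870435e+00,  5.27596309e-02,  1.40158787e+00,  1.25496591e-05,
        1.68860971e+00, -7.02745095e-02]), 'joint_velocities': array([-0.00033447, -0.00240442, -0.00173202,  0.00025855,  0.00264374,
        0.00040525]), 'joint_torque': array([ 6.32380052e-04, -3.82581246e+01, -3.60983312e+01, -6.61960598e-05,
        4.81389463e-03,  1.36446894e-05]), 'eef_pos': array([160.92921678, 499.45386022, 230.58188822]), 'eef_rot': array([-4.87768041e-01, -3.10317312e+00,  2.08425765e-03]), 'force': array([ 0.48808522,  0.43279328, -0.47329509]), 'ft_torque': array([-0.04011603,  0.0136043 , -0.04916483]), 'grasp_force': 0.0, 'finger_gap': 0.9980678103741043}
```

View pics/top0.png

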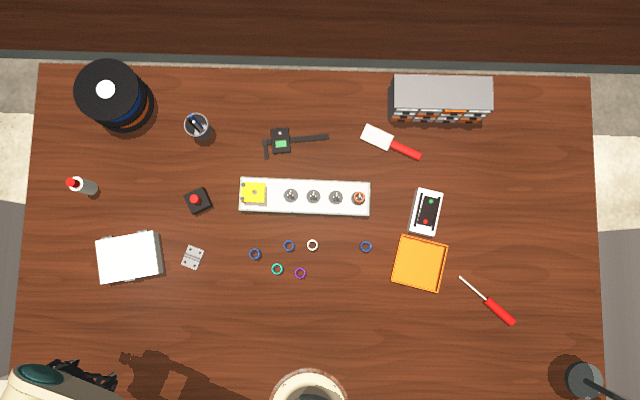

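View pics/side0.png

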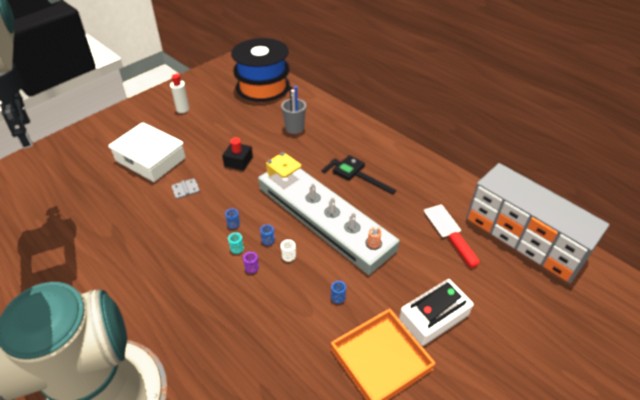

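The top view shows three blue springs at px (255,254), (289,246) and (366,247). The spent spring is at (359,199), the free rods at (291,195), (313,197) and (336,198), and the flange at (254,193). The pin is at (195,199), the tray at (419,264), and the pod's green end at (433,201) with red at (424,221). The purple, turquoise and white springs are look-alikes. I'll turn these pixels into positions.

```bash
cat > m.py <<'E'
from h import *
z=np.load("pics/top0.npz");W=z["W"];im=z["im"].astype(int)
K,D,e,Rm=cal("top")
def blob(u,v,r,zlo,zhi,f=lambda c:np.ones(c.shape[:2],bool)):
    s=np.s_[v-r:v+r+1,u-r:u+r+1]; w=W[s]; m=(w[...,2]>zlo)&(w[...,2]<zhi)&f(im[s])
    return w[m]
def rect(p):
    (c,sz,a)=cv2.minAreaRect(p[:,:2].astype(np.float32)); return np.round(c,1),np.round(sz,1),round(a,1),len(p),np.round(np.median(p[:,2]),1)
print("table z",np.nanmedian(W[280:330,150:250,2]))
for n,u,v in(("sA",255,254),("sB",289,246),("sC",366,247),("teal",277,269),("wh",312,245),("pur",300,273)):
    p=blob(u,v,8,28,50); print(n,rect(p),p[:,:2].mean(0))
p=blob(359,199,9,60,95);print("spent",rect(p),p.mean(0))
for u,v in((291,195),(313,197),(336,198)):
    p=blob(u,v,9,80,100);print("rod",p.mean(0) if len(p) else None,len(p))
print("tester",rect(blob(304,197,72,34,46)))
print("flange",rect(blob(254,193,17,70,92)))
print("pinhead",rect(blob(195,199,9,62,90)),"park",rect(blob(197,201,18,34,46)))
print("tray",rect(blob(419,264,34,20,40)));print("pod",rect(blob(427,210,28,38,52)))
print("podhigh",rect(blob(427,210,28,55,90)))
for n,u,v in(("g",433,201),("r",424,221)): print(n,W[v-1:v+2,u-1:u+2].reshape(-1,3).mean(0))
print("hinge",rect(blob(192,257,16,5,16)))
E
python3 m.py
```

```text
table z 0.3854055574413451
sA (array([435.9, 165.7]), array([28.3, 28.3]), 1.5, 47, np.float64(38.9)) [436.78519769 165.41824626]
sB (array([461.9,  69.3]), array([25.6, 28.9]), 0.9, 44, np.float64(38.3)) [462.14118488  69.65827801]
sC (array([ 463.6, -151.5]), array([25.8, 28.9]), 0.3, 47, np.float64(39.5)) [ 463.92520971 -151.40481634]
teal (array([394.8, 101.3]), array([28.2, 28.4]), 0.2, 48, np.float64(38.9)) [395.02366423 100.84791613]
wh (array([464.7,   2. ]), array([28.6, 25.8]), 1.3, 43, np.float64(39.5)) [464.95425134   1.39530445]
pur (array([384.9,  35.7]), array([28. , 28.1]), 46.2, 45, np.float64(40.4)) [384.80524494  35.47737515]
spent (array([ 601.6, -128.5]), array([29. , 29.3]), 21.6, 80, np.float64(79.1)) [ 601.31285248 -127.78187492   78.54167664]
rod [606.05111362  66.05331209  87.76600128] 14
rod [604.34053627   2.11868572  88.40607755] 12
rod [602.80119305 -62.3941625   87.13003834] 15
tester (array([527.3,  25.5]), array([264.1, 381.8]), 0.5, 3867, np.float64(40.1))
flange (array([608. , 171.4]), array([66.1, 56. ]), 88.7, 471, np.float64(81.9))
pinhead (array([586.8, 336.2]), array([22.9, 22.5]), 64.0, 66, np.float64(73.7)) park (array([586.9, 337. ]), array([60.8, 60.9]), 27.9, 359, np.float64(39.9))
tray (array([ 432.7, -311.3]), array([141.9, 168.3]), 77.5, 354, np.float64(29.2))
pod (array([ 567.2, -325.1]), array([ 76.2, 130.5]), 77.6, 578, np.float64(44.8))
podhigh (array([ 566.5, -325.4]), array([57.4, 98.2]), 78.0, 497, np.float64(62.5))
g [ 595.34111331 -339.83767886   71.48910106]
r [ 539.02380378 -317.1766744    57.67098047]
hinge (array([421.1, 349.6]), array([86.5, 87.1]), 1.5, 306, np.float64(7.5))
```

Rods run along world +y with a yaw of about -0.025 rad. I'm moving above the spent spring for a wrist look.

drive_tool(increments=[44, -62.8, -3, -72, 44, -62.8, -3, -72, 44, -62.8, -3, -72, 44, -62.8, -3, -72, 44, -62.8, -3, -72, 44, -62.8, -3, -72, 44, -62.8, -3, -72, 44, -62.8, -3, -72, 44, -62.8, -3, -72, 44, -62.8, -3, -72, 44, -62.8, -3, -72, 44, -62.8, -3, -72], claw=0.65, newtons=40)

```text
time_s: 1.6
eef_pos: [591.8, -115.9, 201.4]
eef_rot: [-2.219, -2.224, 0.0]
force: [1.0, -0.2, 0.3]
finger_gap: 0.649
grasp_force: 0.0
```

drive_tool(increments=[0, 0, 0, 0, 0, 0, 0, 0])

```text
time_s: 1.85
eef_pos: [590.8, -113.7, 201.5]
eef_rot: [-2.218, -2.223, 0.0]
force: [-0.7, 0.3, -0.2]
finger_gap: 0.649
grasp_force: 0.0
```

Run:
```python
from h import *
s=read_state();print(s["eef_pos"],s["eef_rot"],s["force"]);print(get_calibration("wrist"))
cloud("wrist","w1")
```

```text
[ 590.77456737 -113.69620416  201.45214606] [-2.21804455e+00 -2.22311391e+00  4.44948494e-04] [-0.70204833  0.28322617 -0.20235653]
{'mtx': array([[308.52791096,   0.        , 324.17947751],
       [  0.        , 308.52791096, 196.07073121],
       [  0.        ,   0.        ,   1.        ]]), 'dist_coeffs': array([-0.05324537,  0.        ,  0.        ,  0.        ,  0.        ]), 'eye': array([591.22623145, -42.58796287, 342.59444385]), 'attitude': array([ 2.86261313e+00,  3.11414526e-03, -2.24477880e-03])}
```

View pics/w1.png

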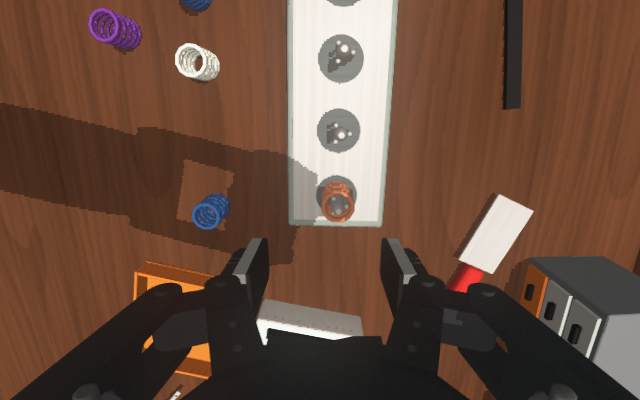

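The wrist view shows the spent spring at px (338,200), rods at (338,130) and (342,58), and a blue spring at (210,210). The camera sits on the tool's +y side. I'll measure rods and springs from this frame.

```bash
cat > w.py <<'E'
from h import *
def near(W,im,x,y,r,zlo,zhi,f=None):
    m=(np.hypot(W[...,0]-x,W[...,1]-y)<r)&(W[...,2]>zlo)&(W[...,2]<zhi)
    if f is not None: m&=f(im.astype(int))
    return W[m]
def circ(p):
    c,r=cv2.minEnclosingCircle(p[:,:2].astype(np.float32)); 
    a=np.c_[2*p[:,:2],np.ones(len(p))]; s=np.linalg.lstsq(a,(p[:,:2]**2).sum(1),rcond=None)[0]
    return np.round([*c,r,*p.mean(0)],1),len(p)
RODS=[(601,-128),(602.8,-62.4),(604.3,2.1),(606,66)]
SPR=[(436.8,165.4),(462.1,69.6),(463.9,-151.4)]
E
python3 - <<'E'
from w import *
z=np.load("pics/w1.npz");W=z["W"];im=z["im"]
for x,y in RODS: 
    p=near(W,im,x,y,14,84,100); print("rod",circ(p) if len(p) else None)
for x,y in [(601,-128)]: print("spent",circ(near(W,im,x,y,22,74,84)))
for x,y in SPR:
    p=near(W,im,x,y,24,34,45); print("spr",circ(p) if len(p) else None)
m=(W[...,2]>35)&(W[...,2]<44)&(W[...,1]>-200)&(W[...,1]<60)&(W[...,0]>530)&(W[...,0]<680)
for y in(-140,-100,-60,-30,0):
    q=W[m&(abs(W[...,1]-y)<6)]; print(y,np.percentile(q[:,0],[1,99]),q[:,0].mean() if len(q) else 0, np.median(q[:,2]))
E
```

```text
rod (array([ 603.4, -128.6,    5.2,  603.2, -127.5,   87.8]), 105)
rod (array([604.7, -64. ,   5.2, 604.5, -63.4,  88. ]), 121)
rod (array([605.6,   1.3,   5.2, 605.5,   0.9,  87.8]), 135)
rod None
spent (array([ 603.1, -128.6,   15.3,  603.5, -127.9,   78. ]), 494)
spr None
spr None
spr (array([ 465.3, -151.6,   15.3,  465. , -151.7,   37.7]), 288)
-140 [553.23330977 652.08854963] 601.5247027544069 38.88786200433279
-100 [555.15098332 652.23202893] 603.5613044765868 38.86841540285761
-60 [556.32076182 652.59016969] 604.6351170334177 39.021752716320094
-30 [556.44509787 653.3481646 ] 605.433718217444 38.67773038610639
0 [556.76238605 654.29467525] 605.192856248424 38.8789215756309
```

drive_tool(increments=[1.25, -1.5, -5, 0, 1.25, -1.5, -5, 0, 1.25, -1.5, -8, 0, 1.25, -1.5, -10, 0, 1.25, -1.5, -13, 0, 1.25, -1.5, -15.2, 0, 1.25, -1.5, -15.2, 0, 1.25, -1.5, -15.2, 0])

```text
time_s: 2.9
eef_pos: [604.4, -128.9, 52.0]
eef_rot: [2.217, 2.223, 0.002]
force: [-0.5, -0.4, 0.6]
finger_gap: 0.651
grasp_force: 0.0
```

drive_tool(increments=[0, 0, 0, 0, 0, 0, 0, 0, 0, 0, 0, 0, 0, 0, 0, 0, 0, 0, 0, 0, 0, 0, 0, 0], claw=0.2, newtons=30)

```text
time_s: 3.65
eef_pos: [604.3, -129.2, 51.7]
eef_rot: [2.217, 2.223, 0.002]
force: [-1.7, 0.1, 6.8]
finger_gap: 0.363
grasp_force: 29.8
```

drive_tool(increments=[0, 0, 2, 0, 0, 0, 4, 0, 0, 0, 6, 0, 0, 0, 8, 0, 0, 0, 8, 0])

```text
time_s: 4.28
eef_pos: [604.6, -129.4, 132.8]
eef_rot: [2.216, 2.221, 0.004]
force: [-0.9, 0.6, -0.7]
finger_gap: 0.361
grasp_force: 29.9
```

Run:
```python
from h import *
z=np.load("pics/top0.npz");W=z["W"];im=z["im"]
hs=cv2.cvtColor(im,cv2.COLOR_RGB2HSV);m=(abs(hs[...,0].astype(int)-17)<6)&(hs[...,1]>180)&(hs[...,2]>150)
m[:225]=0;m[300:]=0;m[:,:380]=0;m[:,460:]=0
p=W[m];q=p[p[:,2]<12];print(len(p),cv2.minAreaRect(p[:,:2].astype(np.float32)),cv2.minAreaRect(q[:,:2].astype(np.float32)))
```

```text
270 ((421.269287109375, -312.95611572265625), (148.17945861816406, 143.48361206054688), 77.20149993896484) ((419.1979675292969, -323.2913513183594), (128.21224975585938, 140.89283752441406), 78.24346923828125)
```

drive_tool(increments=[-18.2, -18.4, 0, 0, -18.2, -18.4, 0, 0, -18.2, -18.4, 0, 0, -18.2, -18.4, 0, 0, -18.2, -18.4, 0, 0, -18.2, -18.4, -4, 0, -18.2, -18.4, -8, 0, -18.2, -18.4, -10, 0, -18.2, -18.4, -11.5, 0, -18.2, -18.4, -11.5, 0, -18.2, -18.4, -11.5, 0])

```text
time_s: 5.65
eef_pos: [422.0, -312.9, 15.1]
eef_rot: [2.218, 2.224, 0.0]
force: [0.3, -0.4, -0.5]
finger_gap: 0.361
grasp_force: 31.7
```

drive_tool(increments=[0, 0, 0, 0, 0, 0, 0, 0, 0, 0, 0, 0, 0, 0, 0, 0], claw=0.65)

```text
time_s: 6.15
eef_pos: [421.6, -313.1, 15.0]
eef_rot: [2.219, 2.224, 0.0]
force: [1.3, 0.0, -0.6]
finger_gap: 0.651
grasp_force: 0.0
```

drive_tool(increments=[0, 0, 5.8, 0, 4.3, 9.0, 5.8, 0, 4.3, 9.0, 5.8, 0, 4.3, 9.0, 5.8, 0, 4.3, 9.0, 5.8, 0, 4.3, 9.0, 5.8, 0, 4.3, 9.0, 5.8, 0])

```text
time_s: 7.02
eef_pos: [464.2, -223.8, 72.9]
eef_rot: [-2.22, -2.223, 0.0]
force: [-1.2, -0.6, 0.7]
finger_gap: 0.647
grasp_force: 0.0
```

```bash
cat >> w.py <<'E'
def look(tag,x,y,r=26):
    "spring top circle, and a rectified zoom of the bore: floor-plane map, +x right, +y up, 12 px/mm"
    im,W=cloud("wrist",tag); K,D,e,Rm=cal("wrist")
    p=near(W,im,x,y,r,33,45); c=circ(p); print("eef",np.round(read_state()["eef_pos"],1),"circ",c)
    cx,cy=c[0][:2]; s=12; n=480
    j,i=np.mgrid[0:n,0:n]; X=cx+(i-n/2)/s; Y=cy-(j-n/2)/s
    Q=np.stack([X,Y,np.full_like(X,1.5)],-1).reshape(-1,3)
    rv=cv2.Rodrigues(Rm.T)[0]; uv=cv2.projectPoints(Q,rv,-Rm.T@e,K,D)[0].reshape(n,n,2).astype(np.float32)
    o=cv2.remap(im,uv[...,0],uv[...,1],cv2.INTER_CUBIC)
    o=cv2.convertScaleAbs(o,alpha=1.6,beta=10); cv2.imwrite(f"pics/{tag}z.png",o[:,:,::-1]); return c
E
python3 - <<'E'
from w import *
look("c1",465,-151.6)
E
```

```text
eef [ 464.3 -223.7   72.9] circ (array([ 465.3, -152.4,   15.6,  465.5, -151.9,   38. ]), 1166)
```

View pics/c1z.png

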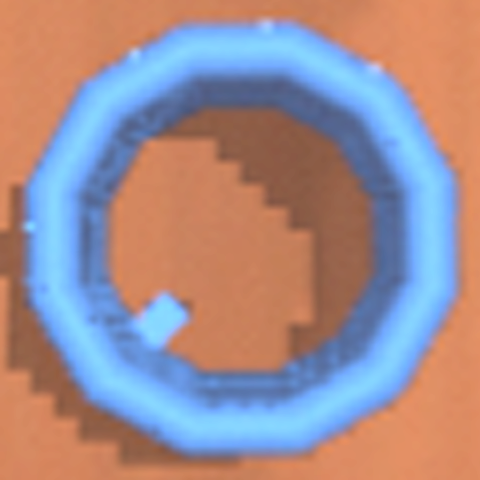

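The tail is visible at about (165,318) in the zoom, so it points near -134° in world. The rib gaps lie at 59°, 179° and -61°. I'll grip at yaw +45, then turn -47.

drive_tool(increments=[0.1, 7.15, 0, 10, 0.1, 7.15, 0, 20, 0.1, 7.15, 0, 30, 0.1, 7.15, 0, 40, 0.1, 7.15, 0, 45, 0.1, 7.15, -3, 45, 0.1, 7.15, -5, 45, 0.1, 7.15, -6, 45, 0.1, 7.15, -6, 45])

```text
time_s: 8.2
eef_pos: [465.3, -151.6, 12.7]
eef_rot: [-1.199, -2.903, -0.0]
force: [-0.5, -0.0, -0.3]
finger_gap: 0.653
grasp_force: 0.0
```

drive_tool(increments=[0, 0, 0, 0, 0, 0, 0, 0, 0, 0, 0, 0, 0, 0, 0, 0, 0, 0, 0, 0, 0, 0, 0, 0], claw=0.2, newtons=35)

```text
time_s: 8.95
eef_pos: [466.3, -151.9, 14.2]
eef_rot: [1.198, 2.902, -0.0]
force: [-0.5, -0.5, 6.0]
finger_gap: 0.354
grasp_force: 35.2
```

drive_tool(increments=[0, 0, 3, 0, 0, 0, 6, -10, 0, 0, 10, -20, 0, 0, 14, -30, 5, 1, 14, -40, 10, 1.6, 14, -47, 13.8, 2.3, 14, -47, 13.8, 2.3, 14, -47, 13.8, 2.3, 14, -47, 13.8, 2.3, 14, -47])

```text
time_s: 10.2
eef_pos: [602.9, -128.9, 153.4]
eef_rot: [2.258, 2.184, 0.0]
force: [-0.4, -0.7, 0.1]
finger_gap: 0.353
grasp_force: 35.2
```

```bash
cat >> w.py <<'E'
def held(tag,zt,ft=12):
    "centre of the held spring's top from the wrist view; foot is ft below TCP"
    im,W=cloud("wrist",tag); t=read_state()["eef_pos"]; ztop=t[2]-ft+40
    p=near(W,im,t[0],t[1],24,ztop-4,ztop+4,lambda c:c[...,2]>c[...,0]+30)
    print("eef",np.round(t,1),"held",circ(p) if len(p) else None)
    for k,(x,y) in enumerate([(603.4,-128.6),(604.7,-64),(605.6,1.3),(606.8,66.3)]):
        q=near(W,im,x,y,14,84,100); print("rod",k+1,circ(q) if len(q)>20 else None)
E
python3 - <<'E'
from w import *
held("c2",0)
E
```

```text
eef [ 603.  -128.9  153.6] held (array([ 603.2, -127.4,   14.9,  602.8, -126.7,  178. ]), 528)
rod 1 (array([ 603.3, -128.2,    5.3,  603.3, -127.2,   87.8]), 147)
rod 2 (array([604.6, -63.5,   5.3, 604.7, -63.5,  87.8]), 195)
rod 3 (array([6.059e+02, 1.100e+00, 5.500e+00, 6.059e+02, 5.000e-01, 8.780e+01]), 240)
rod 4 None
```

drive_tool(increments=[0.03, -0.07, -3, 0, 0.03, -0.07, -4.6, 0, 0.03, -0.07, -5, 0, 0.03, -0.07, -5.5, 0, 0.03, -0.07, -6, 0, 0.03, -0.07, -6.4, 0, 0.03, -0.07, -6.7, 0, 0.03, -0.07, -7.0, 0, 0.03, -0.07, -7.2, 0, 0.03, -0.07, -7.2, 0])

```text
time_s: 11.5
eef_pos: [603.8, -129.2, 80.8]
eef_rot: [-2.257, -2.185, 0.0]
force: [-1.0, -0.4, -0.7]
finger_gap: 0.356
grasp_force: 35.2
```

drive_tool(increments=[0, 0, -0.5, 0, 0, 0, -1, 0, 0, 0, -1.5, 0, 0, 0, -1.9, 0, 0, 0, -2.2, 0, 0, 0, -2.5, 0, 0, 0, -2.6, 0, 0, 0, -2.6, 0])

```text
time_s: 12.5
eef_pos: [603.9, -129.3, 55.0]
eef_rot: [2.257, 2.185, 0.0]
force: [-0.4, -0.1, -1.8]
finger_gap: 0.355
grasp_force: 35.2
```

drive_tool(increments=[0, 0, 0, 0, 0, 0, 0, 0, 0, 0, 0, 0, 0, 0, 5, 0, 0, 0, 10, 0, 0, 0, 10, 0], claw=0.55)

```text
time_s: 13.25
eef_pos: [606.1, -129.9, 161.0]
eef_rot: [2.251, 2.179, 0.008]
force: [0.4, 0.2, -0.4]
finger_gap: 0.544
grasp_force: 0.0
```

drive_tool(increments=[-6, 5, 0, 2, -12, 10, 0, 2, -14.2, 12.8, 0, 2, -14.2, 12.8, -4, 2, -14.2, 12.8, -8, 2, -14.2, 12.8, -8, 2, -14.2, 12.8, -8, 2])

```text
time_s: 14.12
eef_pos: [462.5, -1.4, 76.2]
eef_rot: [2.218, 2.223, 0.001]
force: [-0.2, 0.6, 0.8]
finger_gap: 0.547
grasp_force: 0.0
```

Run:
```python
from w import *
look("b1",463,69.6)
```

```text
eef [463.   -1.5  76.7] circ (array([463.3,  69.3,  15.5, 463.4,  69.6,  38. ]), 1109)
```

View pics/b1z.png

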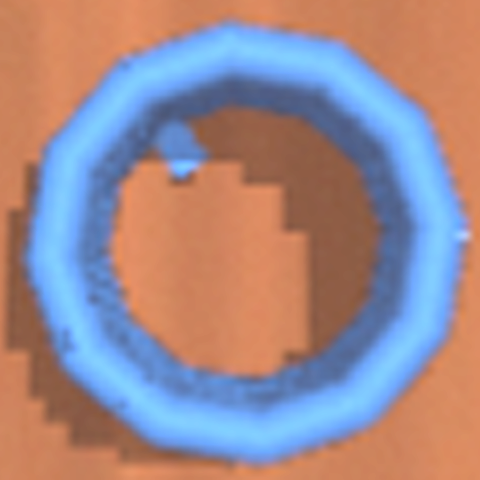

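drive_tool(increments=[0, 3, 0, -10, 0, 7.05, 0, -20, 0, 7.05, 0, -30, 0, 7.05, 0, -40, 0, 7.05, 0, -45, 0, 7.05, -3, -45, 0, 7.05, -5, -45, 0, 7.05, -6.2, -45, 0, 7.05, -6.3, -45, 0, 7.05, -6.3, -45])

```text
time_s: 15.42
eef_pos: [462.7, 69.3, 13.1]
eef_rot: [2.9, 1.205, 0.003]
force: [0.6, -0.1, -0.1]
finger_gap: 0.547
grasp_force: 0.0
```

drive_tool(increments=[0, 0, 0, 0, 0, 0, 0, 0, 0, 0, 0, 0, 0, 0, 0, 0, 0, 0, 0, 0, 0, 0, 0, 0], claw=0.2, newtons=35)

```text
time_s: 16.18
eef_pos: [462.6, 69.3, 13.2]
eef_rot: [2.9, 1.205, 0.003]
force: [-1.4, 0.1, 5.7]
finger_gap: 0.363
grasp_force: 34.7
```

drive_tool(increments=[0, 0, 3, 0, 0, 0, 6, 10, 0, 0, 10, 20, 0, 0, 14, 30, 5, -4, 14, 40, 10, -8, 14, 50, 14.1, -13.3, 14, 56, 14.1, -13.3, 14, 56, 14.1, -13.3, 14, 56, 14.1, -13.3, 14, 56])

```text
time_s: 17.42
eef_pos: [602.4, -62.6, 152.3]
eef_rot: [1.994, 2.427, 0.001]
force: [-0.1, 0.8, -1.1]
finger_gap: 0.362
grasp_force: 35.1
```

Run:
```python
from w import *
held("b2",0)
```

```text
eef [602.4 -62.5 152.5] held (array([602.8, -61.3,  15.2, 602.5, -60.7, 177.4]), 1263)
rod 1 None
rod 2 (array([604.5, -63.5,   5.4, 604.3, -62. ,  87.6]), 137)
rod 3 (array([605.9,   1.5,   5.3, 605.8,   1.7,  88. ]), 193)
rod 4 (array([607.1,  66. ,   5.4, 606.7,  65.2,  87.8]), 237)
```

drive_tool(increments=[0.17, -0.2, -3, 0, 0.17, -0.2, -4.6, 0, 0.17, -0.2, -5, 0, 0.17, -0.2, -5.5, 0, 0.17, -0.2, -6, 0, 0.17, -0.2, -6.4, 0, 0.17, -0.2, -6.7, 0, 0.17, -0.2, -7.0, 0, 0.17, -0.2, -7.2, 0, 0.17, -0.2, -7.2, 0])

```text
time_s: 18.73
eef_pos: [604.5, -65.6, 79.7]
eef_rot: [-1.995, -2.426, -0.0]
force: [0.3, 1.7, -1.7]
finger_gap: 0.356
grasp_force: 35.0
```

drive_tool(increments=[0, 0, -0.3, 0, 0, 0, -0.5, 0, 0, 0, -0.5, 0])

```text
time_s: 19.1
eef_pos: [604.5, -65.6, 74.7]
eef_rot: [-1.995, -2.426, -0.0]
force: [-0.9, 2.7, -0.6]
finger_gap: 0.356
grasp_force: 35.1
```

drive_tool(increments=[0, 0.05, -0.5, 0, 0, 0.05, -1, 0, 0, 0.05, -1.4, 0, 0, 0.05, -1.7, 0, 0, 0.05, -1.9, 0, 0, 0.05, -2.05, 0, 0, 0.05, -2.05, 0])

```text
time_s: 19.98
eef_pos: [604.5, -65.4, 54.4]
eef_rot: [1.995, 2.426, -0.0]
force: [-1.0, -0.3, -1.0]
finger_gap: 0.356
grasp_force: 35.1
```

drive_tool(increments=[0, 0, 0, 0, 0, 0, 0, 0, 0, 0, 0, 0, 0, 0, 5, 0, 0, 0, 10, 0, 0, 0, 10, 0], claw=0.53)

```text
time_s: 20.72
eef_pos: [606.9, -65.7, 160.4]
eef_rot: [1.99, 2.42, 0.008]
force: [-0.6, 0.9, -0.7]
finger_gap: 0.531
grasp_force: 0.0
```

drive_tool(increments=[-6, 4, 0, -10, -12, 10, 0, -11, -16.5, 16, 0, -11, -16.5, 16, 0, -11, -16.5, 16, -4, -11, -16.5, 16, -8, -11, -16.5, 16, -8, -11, -16.5, 16, -8, -11])

```text
time_s: 21.72
eef_pos: [440.3, 94.8, 75.8]
eef_rot: [2.218, 2.223, 0.002]
force: [0.1, -0.9, 0.2]
finger_gap: 0.532
grasp_force: 0.0
```

Run:
```python
from w import *
look("a1",437.5,165.5)
```

```text
eef [440.7  94.8  76.3] circ (array([437.3, 166. ,  15.6, 437.3, 166.5,  38. ]), 1112)
```

View pics/a1z.png

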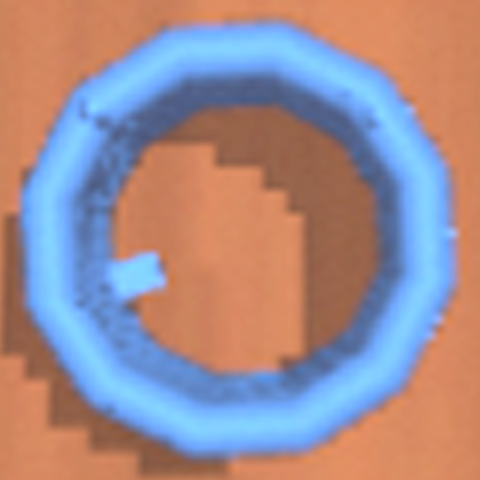

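drive_tool(increments=[-0.35, 3.5, 0, 10, -0.35, 7.1, 0, 20, -0.35, 7.1, 0, 20, -0.35, 7.1, -3, 20, -0.35, 7.1, -5, 20, -0.35, 7.1, -6.3, 20, -0.35, 7.1, -6.3, 20, -0.35, 7.1, -6.3, 20])

```text
time_s: 22.78
eef_pos: [436.9, 165.7, 12.6]
eef_rot: [1.799, 2.574, 0.002]
force: [-0.1, 0.3, 0.1]
finger_gap: 0.527
grasp_force: 0.0
```

drive_tool(increments=[0, 0, 0, 0, 0, 0, 0, 0, 0, 0, 0, 0, 0, 0, 0, 0, 0, 0, 0, 0, 0, 0, 0, 0], claw=0.2, newtons=35)

```text
time_s: 23.52
eef_pos: [436.9, 165.9, 12.7]
eef_rot: [1.798, 2.574, 0.002]
force: [-0.9, -1.1, 7.0]
finger_gap: 0.357
grasp_force: 35.1
```

drive_tool(increments=[0, 0, 3, 0, 0, 0, 8, -10, 0, 0, 14, -20, 5, -5, 14, -20, 10, -10, 14, -20, 16.8, -16.5, 14, -20, 16.8, -16.5, 14, -20, 16.8, -16.5, 14, -20, 16.8, -16.5, 14, -20, 16.8, -16.5, 14, -20])

```text
time_s: 24.78
eef_pos: [603.5, 1.8, 151.8]
eef_rot: [2.217, 2.225, 0.0]
force: [-0.2, -1.0, -0.6]
finger_gap: 0.354
grasp_force: 35.1
```

Run:
```python
from w import *
held("a2",0)
```

```text
eef [603.6   1.8 152. ] held (array([603.8,   2.5,  15.7, 603.8,   3.5, 177.2]), 1523)
rod 1 None
rod 2 (array([604.3, -62.6,   5. , 604.8, -61.2,  87.8]), 25)
rod 3 (array([605.8,   1.9,   5.1, 605.9,   2.9,  87.8]), 152)
rod 4 (array([607.3,  66.4,   5.3, 607.2,  66.5,  87.8]), 202)
```

drive_tool(increments=[0.2, -0.12, -3, 0, 0.2, -0.12, -4.6, 0, 0.2, -0.12, -5, 0, 0.2, -0.12, -5.5, 0, 0.2, -0.12, -6, 0, 0.2, -0.12, -6.4, 0, 0.2, -0.12, -6.7, 0, 0.2, -0.12, -7.0, 0, 0.2, -0.12, -7.3, 0, 0.2, -0.12, -7.7, 0, 0.2, -0.12, -7.7, 0])

```text
time_s: 26.2
eef_pos: [605.8, -0.3, 73.8]
eef_rot: [-2.218, -2.224, 0.001]
force: [-0.1, 2.6, -1.3]
finger_gap: 0.356
grasp_force: 35.1
```

drive_tool(increments=[0, 0.07, -0.5, 0, 0, 0.07, -1, 0, 0, 0.07, -1.4, 0, 0, 0.07, -1.7, 0, 0, 0.07, -1.9, 0, 0, 0.07, -2.0, 0, 0, 0.07, -2.0, 0])

```text
time_s: 27.08
eef_pos: [606.1, 0.2, 54.5]
eef_rot: [2.219, 2.224, 0.0]
force: [0.2, 0.5, -1.3]
finger_gap: 0.36
grasp_force: 35.1
```

drive_tool(increments=[0, 0, 0, 0, 0, 0, 0, 0, 0, 0, 0, 0, 0, 0, 5, 0, 0, 0, 10, 0, 0, 0, 15, 0, 0, 0, 15, 0], claw=0.53)

```text
time_s: 27.95
eef_pos: [608.0, 0.1, 210.4]
eef_rot: [2.213, 2.219, 0.01]
force: [0.1, 0.5, -0.0]
finger_gap: 0.532
grasp_force: 0.0
```

drive_tool(increments=[-1.2, 17, 0, 0, -1.2, 33.3, 0, 0, -1.2, 33.3, 0, 0, -1.2, 33.3, 0, 0, -1.2, 33.3, 0, 0, -1.2, 33.3, 0, 0, -1.2, 33.3, 0, 0, -1.2, 33.3, 0, 0])

```text
time_s: 28.95
eef_pos: [594.3, 332.0, 203.8]
eef_rot: [2.22, 2.223, -0.002]
force: [-0.3, -0.3, 0.1]
finger_gap: 0.529
grasp_force: 0.0
```

Run:
```python
from w import *
im,W=cloud("wrist","p1"); print(read_state()["eef_pos"])
red=lambda c:(c[...,0]>c[...,1]+50)&(c[...,0]>c[...,2]+50)
print("pin",circ(near(W,im,587,336.5,20,67,80)))
p=near(W,im,587,336.5,50,35,43);print("park",cv2.minAreaRect(p[:,:2].astype(np.float32)))
f=near(W,im,609,170,60,76,88);print("flange",cv2.minAreaRect(f[:,:2].astype(np.float32)) if len(f)>9 else 0)
im,W=cloud("top","t2"); T=W
for n,x,y,a,b in(("spent",422,-313,34,50),("C",602,-128,70,86),("B",603,-63,70,86),("A",605,2,70,86)):
    q=near(T,im,x,y,26,a,b); print(n,circ(q) if len(q) else 0, np.median(q[:,2]) if len(q) else 0)
```

```text
[594.39360483 331.74476306 204.15327933]
pin (array([587.9, 337.3,  12.5, 588.1, 337.9,  72.4]), 570)
park ((587.8911743164062, 337.0415954589844), (60.26708221435547, 60.466041564941406), 26.69208335876465)
flange ((609.6201782226562, 187.97677612304688), (38.15492630004883, 55.360694885253906), 89.57191467285156)
spent (array([ 420.1, -310.4,   15.8,  420.8, -309.9,   42.4]), 48) 42.696218001346324
C (array([ 602.8, -128. ,   15.2,  602.6, -127.7,   78.8]), 56) 78.79147163127391
B (array([603.9, -64.8,  15.3, 603.2, -64.3,  78.6]), 59) 78.73404370672506
A (array([6.052e+02, 6.000e-01, 1.520e+01, 6.049e+02, 9.000e-01, 7.850e+01]), 55) 78.976292259189
```

View pics/t2.png

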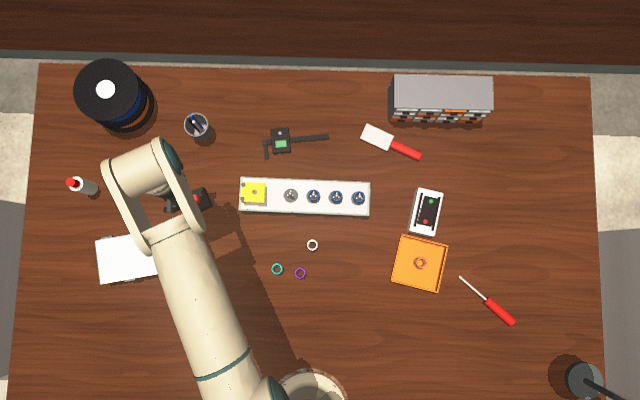

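The top view shows all three blue springs on rods (px 313, 336 and 359, row 197), with tops at deck+40. The spent spring is in the tray at (420,263), and no blue spring is left on the table. Next is the pin.

drive_tool(increments=[-0.64, 0.5, -4, 0, -0.64, 0.5, -8, 0, -0.64, 0.5, -12, 0, -0.64, 0.5, -14.5, 0, -0.64, 0.5, -15.8, 0, -0.64, 0.5, -15.8, 0, -0.64, 0.5, -15.8, 0])

```text
time_s: 29.92
eef_pos: [588.6, 338.4, 48.3]
eef_rot: [2.219, 2.223, 0.004]
force: [-0.2, 0.3, 0.3]
finger_gap: 0.53
grasp_force: 0.0
```

drive_tool(increments=[0, 0, 0, 0, 0, 0, 0, 0, 0, 0, 0, 0, 0, 0, 0, 0, 0, 0, 0, 0, 0, 0, 0, 0], claw=0.1, newtons=50)

```text
time_s: 30.68
eef_pos: [588.4, 338.6, 48.2]
eef_rot: [2.218, 2.223, 0.004]
force: [-0.6, -0.8, 5.9]
finger_gap: 0.274
grasp_force: 49.3
```

drive_tool(increments=[0, 0, 3, 0, 0, 0, 6, 0, 0, 0, 10, 0, 0, 0, 12, 0, 0, 0, 12, 0])

```text
time_s: 31.3
eef_pos: [588.2, 338.6, 167.8]
eef_rot: [2.218, 2.224, 0.004]
force: [-0.4, -0.2, 0.7]
finger_gap: 0.274
grasp_force: 49.1
```

drive_tool(increments=[2.1, -6, 0, 0, 2.1, -12, 0, 0, 2.1, -17, 0, 0, 2.1, -17.1, 0, 0, 2.1, -17.1, 0, 0, 2.1, -17.1, 0, 0, 2.1, -17.1, 0, 0])

```text
time_s: 32.17
eef_pos: [608.4, 168.3, 166.0]
eef_rot: [-2.217, -2.226, 0.001]
force: [-0.1, -0.1, -0.2]
finger_gap: 0.273
grasp_force: 49.3
```

Run:
```python
from w import *
im,W=cloud("wrist","f1"); t=read_state()["eef_pos"]; print(t)
q=near(W,im,607,66.2,14,84,100); print("rod4",circ(q))
# top of head
q=near(W,im,t[0],t[1],16,t[2]+20,t[2]+32,lambda c:c[...,0]>c[...,1]+50); print("head",circ(q) if len(q) else 0)
# flange plane rectified zoom
K,D,e,Rm=cal("wrist"); cx,cy,s,n=609,166,8,480
j,i=np.mgrid[0:n,0:n]; Q=np.stack([cx+(i-n/2)/s,cy-(j-n/2)/s,np.full(i.shape,82.)],-1).reshape(-1,3)
uv=cv2.projectPoints(Q,cv2.Rodrigues(Rm.T)[0],-Rm.T@e,K,D)[0].reshape(n,n,2).astype(np.float32)
o=cv2.remap(im,uv[...,0],uv[...,1],cv2.INTER_LINEAR); cv2.imwrite("pics/f1z.png",o[:,:,::-1])
```

```text
[608.50700193 168.22251748 166.20968523]
rod4 (array([607.2,  66.9,   5.2, 607.3,  68.4,  87.7]), 99)
head (array([608.7, 167.7,  12.7, 608.8, 169. , 190. ]), 2354)
```

View pics/f1z.png

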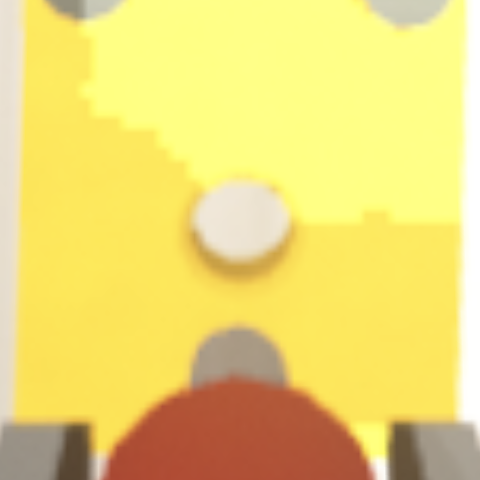

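View pics/f1.png

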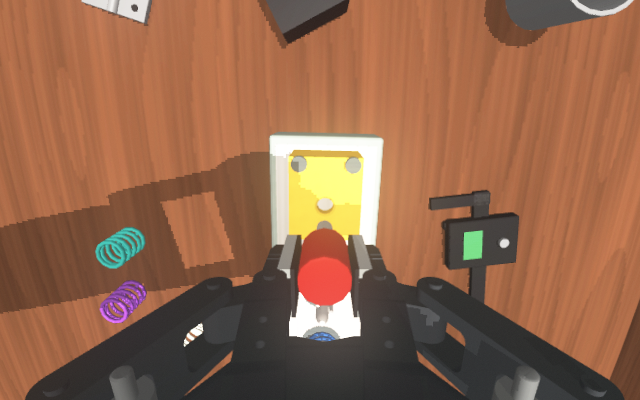

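The hole sits at zoom (241,229), about (609.1,167.0), and the pin head centre is at (608.7,167.7). The shank looks vertical, so I'm shifting slightly and lowering.

drive_tool(increments=[0.04, -0.07, -2, 0, 0.04, -0.07, -3.6, 0, 0.04, -0.07, -4, 0, 0.04, -0.07, -4.3, 0, 0.04, -0.07, -4.6, 0, 0.04, -0.07, -4.9, 0, 0.04, -0.07, -4.9, 0])

```text
time_s: 33.1
eef_pos: [609.0, 166.5, 117.4]
eef_rot: [2.219, 2.224, -0.0]
force: [-0.1, 0.6, -0.9]
finger_gap: 0.269
grasp_force: 49.3
```

drive_tool(increments=[0, 0, -0.5, 0, 0, 0, -1, 0, 0, 0, -1.5, 0, 0, 0, -2, 0, 0, 0, -2.4, 0, 0, 0, -2.6, 0, 0, 0, -2.6, 0])

```text
time_s: 33.98
eef_pos: [609.1, 166.5, 91.4]
eef_rot: [2.219, 2.224, -0.0]
force: [0.0, 0.4, -1.6]
finger_gap: 0.272
grasp_force: 49.3
```

drive_tool(increments=[0, 0, 0, 0, 0, 0, 0, 0, 0, 0, 0, 0, 0, 0, 4, 0, 0, 0, 9, 0, 0, 0, 11, 0, 0, 0, 11, 0], claw=0.53)

```text
time_s: 34.85
eef_pos: [609.9, 166.7, 203.7]
eef_rot: [2.217, 2.222, 0.006]
force: [0.2, -1.1, -0.4]
finger_gap: 0.529
grasp_force: 0.0
```

Run:
```python
from w import *
im,W=cloud("wrist","f2"); print(read_state()["eef_pos"])
print("head",circ(near(W,im,609,167,17,108,122)))
f=near(W,im,609,167,30,76,88);print("flange z",np.median(f[:,2]))
```

```text
[609.14956372 166.57581865 201.46105745]
head (array([609.6, 165.4,  12.5, 609.6, 166.3, 114.3]), 770)
flange z 80.63158416712184
```

drive_tool(increments=[-1.3, -6, 0, 0, -1.3, -12, 0, 0, -1.3, -18, 0, 0, -1.3, -24, 0, 0, -1.3, -30, 0, 0, -1.3, -36, 0, 0, -1.3, -42, 0, 0, -1.3, -48, 0, 0, -1.3, -50.6, 0, 0, -1.3, -50.6, 0, 0, -1.3, -50.6, 0, 0, -1.3, -50.6, 0, 0], claw=0, newtons=30)

```text
time_s: 36.4
eef_pos: [596.4, -338.0, 201.3]
eef_rot: [-2.217, -2.225, -0.0]
force: [0.2, 1.1, 0.5]
finger_gap: -0.001
grasp_force: 0.0
```

The pin is seated, since the head top is 34 mm above the flange. Now the rocker.

drive_tool(increments=[0, -0.2, -5, 0, 0, -0.2, -10, 0, 0, -0.2, -12, 0, 0, -0.2, -12.8, 0, 0, -0.2, -13.2, 0, 0, -0.2, -13.5, 0, 0, -0.2, -13.8, 0, 0, -0.2, -13.9, 0, 0, -0.2, -14, 0, 0, -0.2, -14, 0])

```text
time_s: 37.65
eef_pos: [595.9, -341.5, 61.3]
eef_rot: [-2.219, -2.224, 0.0]
force: [-0.7, 0.1, -1.0]
finger_gap: 0.003
grasp_force: 0.0
```

drive_tool(increments=[0, 0, 5, 0, 0, 0, 10, 0, -10, 15, 14, 0, -20, 25, 14, 0, -20, 25, 14, 0, -20, 25, 14, 0, -20, 25, 14, 0])

```text
time_s: 38.52
eef_pos: [401.5, -98.4, 200.8]
eef_rot: [2.219, 2.223, 0.001]
force: [0.0, 1.0, 0.2]
finger_gap: 0.005
grasp_force: 0.0
```

Run:
```python
from w import *
im,T=cloud("top","t3"); s=read_state();print(s["eef_pos"],s["time_s"])
for n,u,v in(("g",433,201),("r",424,221)): print(n,T[v-1:v+2,u-1:u+2].reshape(-1,3).mean(0))
for n,x,y,a,b in(("spent",422,-313,34,50),("C",602,-128,70,86),("B",603,-63,70,86),("A",605,2,70,86),("pin",608,166,105,125)):
    q=near(T,im,x,y,26,a,b); print(n,circ(q) if len(q) else 0)
```

```text
[398.09521452 -94.45462765 201.23758273] 38.575
g [ 597.18068836 -343.85970593   55.89279119]
r [ 537.84151014 -313.37278667   73.64106013]
spent (array([ 421.3, -311.4,   15.9,  420.9, -309.9,   42.1]), 49)
C (array([ 603.3, -128.2,   15.6,  602.3, -127.8,   79.1]), 55)
B (array([603.8, -64.7,  15.3, 603.6, -64.6,  78.5]), 54)
A (array([6.053e+02, 4.000e-01, 1.530e+01, 6.049e+02, 7.000e-01, 7.830e+01]), 53)
pin (array([607.8, 165.1,  12. , 607.2, 164.8, 115.2]), 66)
```

View pics/t3.png

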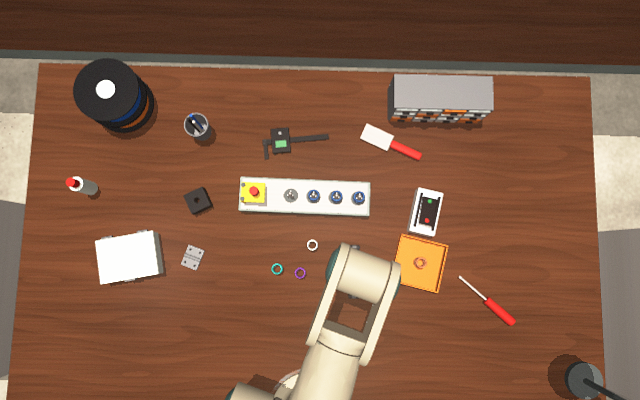

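The view shows the rocker on (green end low at (432,201), red end high), the pin seated in the flange at (254,192), the springs on their rods, and the spent spring in the tray. I'm handing it in.

drive_tool(increments=[0, 0, 0, 0, 0, 0, 0, 0, 0, 0, 0, 0, 0, 0, 0, 0])

```text
time_s: 39.08
eef_pos: [403.2, -100.2, 200.0]
eef_rot: [-2.219, -2.222, 0.001]
force: [-0.2, 0.1, -0.3]
finger_gap: 0.0
grasp_force: 0.0
```

```bash
python3 -c "
from rig import *
print(finish_job())"
```

```text
the job is handed in; nothing more can be done
None
```

I handed the job in after about 39 s of robot time: the spent spring is in the tray, all three blue springs are fully down on rods 1–3, the pin is seated in the flange, and the rocker is on; the hand-in gave no verdict, but my last camera check showed all of this in place.

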